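# Work a frame moulding past the post into its bay

### The arm

A 6-joint arm with a two-finger parallel gripper is mounted at the origin on the work surface. World frame = base frame: x ahead of the robot, y to its left, z up, the work surface at z = 0. Lengths are in m, angles in degrees, forces in N, time in s.
With the tool pointing down it reaches from about 0.4 to 0.925 m from the base axis. Payload 12.5 kg.
Tool frame: the origin (TCP) lies on the front face of the gripper's body, between the roots of the fingers; the fingertips stand 78 mm ahead of it and the grasp point (between the pads) lies env.grip_depth ahead of it (env.grip_depth is the distance from the TCP to the grasp point, in m); z points along the fingers, y is the line along which they close (so a half turn about z gives the same grasp; the last joint's range is limited). The gripper opens to 95 mm and grips with 3 to 60 N. Pads are 20 mm wide; open, the fingers measure 119 mm over their backs; the gripper's body (75 mm by 180 mm) begins 59 mm behind the grasp point.
Start: joints at [70.783, 28.126, 89.318, -0, 62.55, -6.05], TCP at [0.142, 0.609, 0.292] pointing down, gripper open.
Joint ranges: [-177.58, 177.58], [-47.91, 125.51], [2.72, 160], [-65.01, 245.01], [3.68, 167.84], [-153.87, 153.87]. Speed limits (degrees/s): [127.2, 127.2, 159.86, 180, 180, 180].

### API

Orientations are given as [roll, pitch, yaw] about the fixed x, y, z axes, in that order (R = Rz(yaw) Ry(pitch) Rx(roll)).
In Python, from bench import env, eyes gives the robot as it stands. The module is installed in compiled form; this text tells all that it offers.
- The arm moves only by the tool drive_tool, never from a script. Its argument "moves" is a list of rows, each a list of 3 entries, a list of its own where there are three numbers: the shift along the tool's x, y, z in cm, then the turn, a rotation vector about the tool's x, y, z in rad, then the gripper command: -1 is shut, 1 is fully open, values between are in proportion. A call has exactly 10 rows; each row is the pose to reach, as a shift and turn from the pose commanded when the call began, along the tool's axes at that moment; what a row does not reach only later rows make up. A row lasts 1/12 s, in which the tool goes at most 41.7 mm and 7.16 degrees, less where a joint would pass 70% of its speed; a pose out of reach is approached as far as the arm can. A call with a gripper value outside its range is refused whole. The fingers move at their own pace and stop on an object; "squeeze" is the grip in N (left out, the last holds). Time passes only in rows, so rows that repeat a pose let the fingers close, or fill a call up. It gives the time, the measured TCP pose, the force, the opening and the grip force at its end, in the units of the state.
- env.read_state(): the state, without advancing time (a new reading comes with each control period).
- eyes.get_image(name): name is "scene" or "top" or "wrist"; returns the picture (420x560x3 uint8, red, green, blue); there is no depth.
- eyes.camera_params(name): a dict with "fx", "fy", "cx", "cy" (pixels), "R" (3x3) and "t" (3): a world point X has camera coordinates R X + t. Camera axes: x right, y down, z forward; pixel columns grow to the right and rows downward; lengths in m; the calibration is good to about 2 mm. A picture is of the moment at which its call begins: read the wrist's pose just before it. camera_params takes no time and is no camera call; for the wrist camera it gives the pose at the moment of the call.
- env.close_job(): hands the job in; it is judged then, once.
The state is a dict: "t": time; "joint_pos": joint angles; "qvel": joint speeds; "tau": joint torques, N m; "eef_pos": TCP position; "ee_rot": TCP orientation; "force": force on the tool from outside, world axes, zero at the start; "wrist_torque": the same for the moment, N m; "width": finger opening in m; "finger_force": force on a finger pad.
Only numpy, scipy, OpenCV 4.12 (cv2) and the standard library are available. Lean on these libraries where they do the work, as an engineer would, in place of code of your own. Each camera call takes 0.05 s, during which the arm holds its last target. There are 200 camera calls.

### The job

Push the long dark wooden moulding into the low white storage bay until it lies flat along the back board, both ends fully home. The steel post stands in the way, so push the end nearer the post in behind it first, then push the other end round and in. Only push it across the table with the fingers, do not pick it up, and leave the mug, the paint jar and the wooden egg alone.

Things in the scene. Friction and masses are not known exactly. Their poses are not given: they have to be found in the camera images.
- moulding: The moulding: a loose straight length of dark walnut, 240 mm long (its y axis), 30 mm wide (x) and 30 mm tall (z), about 0.16 kg, lying flat on the table in front of the bay. Origin: middle of its underside. It slides and turns freely on the table when pushed.
- end_left (a point): Centre of the moulding's left end face (its +y end, the one nearer the post), 15 mm above its underside.
- end_right (a point): Centre of the moulding's right end face (its -y end), 15 mm above its underside.
- bay: Fixed storage bay: three white boards 40 mm tall, 12 mm thick, no floor or top, open to the robot. Origin: on the table, middle of the back board's inner face (x = 0); x points away from the robot, y to the left along the board. End boards reach forward to x = -50 mm, inner faces at y = +145 and -145 mm. Moulding home: parallel to y, centre line at x = -15 mm.
- post: A plain steel post fixed to the table in front of the left part of the bay's mouth, 20 mm in diameter, 45 mm tall. Origin: centre of its foot. In the bay's frame its centre is always at x = -78 mm, so 68 mm are free between it and the back board; along y it varies between about 73 and 97 mm.
- mug: White mug, 72 mm across without its handle, 85 mm tall, standing loose to the left of the bay. Origin: centre of its foot. To be left alone.
- paint_jar: Small closed glass jar, 52 mm across, 65 mm tall, standing loose to the right of the bay. Origin: centre of its foot. To be left alone.
- egg_stand: Wooden egg on a foot, 52 mm across, 81 mm tall, standing loose behind the back board. Origin: centre of its foot. To be left alone.
Not all that is in view belongs to the job. Leave any orange or pink look-alike of the moulding alone.

How it is judged:
By the outcome, as a careful person would: the job done as asked, in the order asked, and still so for the second after the job is handed in, with the robot touching nothing.
It also fails if it takes over 54 s, if anything falls off the work surface, if the arm or the gripper's body presses on something with over 40 N, if the wrist force passes 120 N, or if a joint passes its speed limit or range.

## Working session

There is one attempt and no reset: what is moved stays moved. The work goes in short steps, Python scripts to look and compute and a tool call to move; the robot and the scene stay as the last step left them, time stands still between calls to the robot, and variables do not carry over. Pictures are saved under pics/ and viewed, at most 10 in all, crops included, and the job is handed in when it is done.

Besides the shell and the picture viewer there is one more tool, called by a JSON object that holds its "api" and its "payload", one argument or row to a line. drive_tool: Moves the arm, as the interface text tells. Its arguments: {"type":"object","properties":{"moves":{"type":"array","items":{"type":"array"}},"squeeze":{"type":"number"}},"required":["moves"]}

```bash
mkdir -p pics; cat > h.py <<'E'
import numpy as np, cv2
from bench import env, eyes
def save(n,f):
    im=eyes.get_image(n); cv2.imwrite(f'pics/{f}.png',im[:,:,::-1]); return im
def ray(n,u,v,z):
    p=eyes.camera_params(n); R=np.array(p['R']);t=np.array(p['t'])
    d=R.T@np.array([(u-p['cx'])/p['fx'],(v-p['cy'])/p['fy'],1]); c=-R.T@t
    return c+d*(z-c[2])/d[2]
def proj(n,X):
    p=eyes.camera_params(n); c=np.array(p['R'])@np.array(X)+np.array(p['t'])
    return [p['fx']*c[0]/c[2]+p['cx'],p['fy']*c[1]/c[2]+p['cy']]
E
python3 - <<'E'
from h import *
save('top','top1');save('scene','scene1')
s=env.read_state();print(s['t'],s['eef_pos'],s['ee_rot'],s['force'],s['width'],env.grip_depth)
E
```

```text
0.1 [0.14227935 0.60842654 0.29168779] [-1.79938409e+02 -3.73770757e-03  1.66837140e+02] [ 0.28787127 -1.12619523 -0.23689184] 0.0952103117917033 0.0588
```

View pics/top1.png

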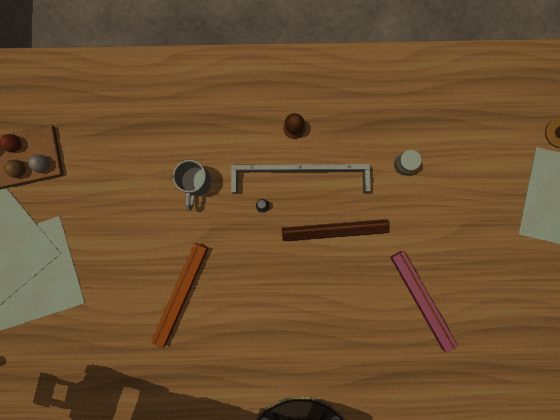

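View pics/scene1.png

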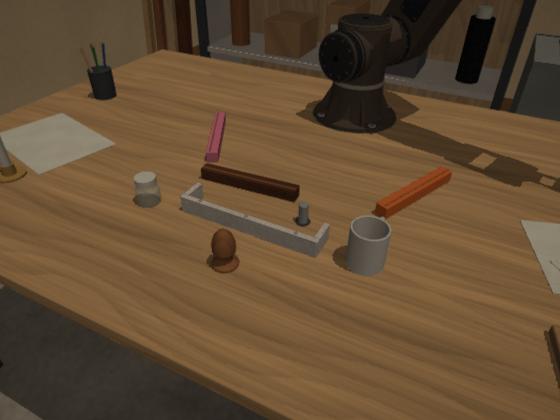

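The top view shows three bars. The orange one is centred at (180,295), the pink one at (424,300) and the dark walnut one at (335,230). Only the dark one, lying in front of the white bay, fits the description. The post is at (262,205), the bay at (232–371,165–192), the mug at (190,178), the jar at (409,162) and the egg at (294,125). I'll confirm it in an enlarged crop.

```bash
python3 - <<'E'
from h import *
im=cv2.imread('pics/top1.png')
cv2.imwrite('pics/crop1.png',cv2.resize(im[140:260,220:400],None,fx=4.4,fy=4.4,interpolation=cv2.INTER_CUBIC))
for n,u,v,z in [('post',262,205,.045),('L',232,166,.04),('R',371,166,.04),('mug',190,178,.085),('jar',409,160,.065)]: print(n,ray('top',u,v,z).round(4))
E
```

```text
post [0.5565 0.0772 0.045 ]
L [0.6463 0.1442 0.04  ]
R [ 0.6415 -0.169   0.04  ]
mug [0.6139 0.2301 0.085 ]
jar [ 0.6495 -0.2489  0.065 ]
```

View pics/crop1.png

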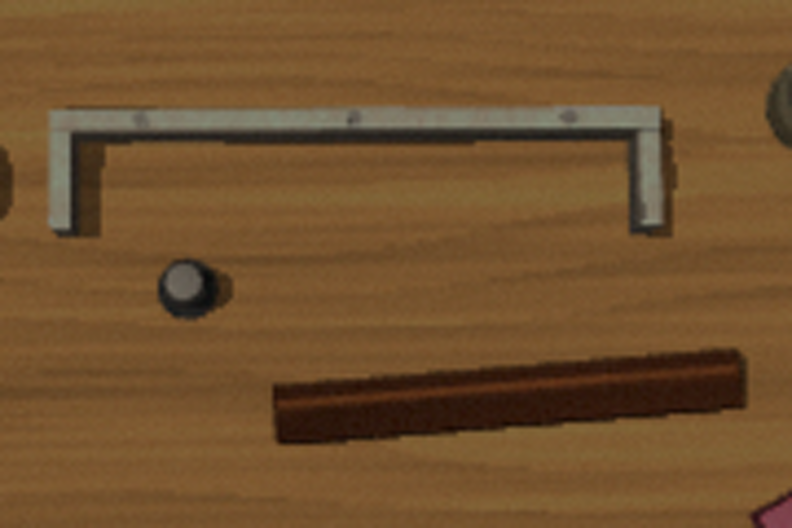

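The crop confirms the dark walnut bar. In crop pixels its far corners are (275,385) and (738,350), and its near corners are (278,443) and (745,407). The post top is at (184,282), and the bay's inner back edge runs (72,131)–(632,129).

```bash
cat >> h.py <<'E'
E
python3 - <<'E'
from h import *
def P(c,r,z): return ray('top',220+(c-2)/4.4,140+(r-2)/4.4,z)
for n,c,r,z in [('bayTL',49,110,.04),('bayTR',660,107,.04),('inL',72,131,.04),('inR',632,129,.04),('tipL',60,228,.04),('tipR',652,224,.04),('post',184,282,.045),('mFL',275,385,.03),('mFR',738,350,.03),('mNL',278,443,.03),('mNR',745,407,.03)]: print(n,P(c,r,z)[:2].round(4))
print(-np.array(eyes.camera_params('top')['R']).T@eyes.camera_params('top')['t'])
# two-view height checks: DLT for post top, moulding left far top corner, bay top right corner
def tri(a,b):
    A=[]
    for n,(u,v) in (('top',a),('scene',b)):
        p=eyes.camera_params(n);K=np.array([[p['fx'],0,p['cx']],[0,p['fy'],p['cy']],[0,0,1]])
        A.append(K@np.c_[np.array(p['R']),np.array(p['t'])])
    X=cv2.triangulatePoints(A[0],A[1],np.array(a,float),np.array(b,float)).ravel();return (X[:3]/X[3]).round(4)
print('post',tri((220+184/4.4,140+282/4.4),(304,206)))
for X in ([.515,.05,.03],[.538,-.193,.03],[.64,-.16,.04]): print(X,np.round(proj('scene',X)))
print('mould FL',tri((220+275/4.4,140+385/4.4),(297,186)))
E
```

```text
bayTL [0.6496 0.1472]
bayTR [ 0.6464 -0.1658]
inL [0.6386 0.1354]
inR [ 0.6353 -0.1512]
tipL [0.5887 0.1419]
tipR [ 0.5862 -0.1601]
post [0.5596 0.0786]
mFL [0.5074 0.0334]
mFR [ 0.5218 -0.2039]
mNL [0.4777 0.0322]
mNR [ 0.4926 -0.2066]
[0.45849959 0.01573871 1.16295383]
post [0.5587 0.0788 0.0395]
[0.515, 0.05, 0.03] [299. 195.]
[0.538, -0.193, 0.03] [200. 172.]
[0.64, -0.16, 0.04] [184. 195.]
mould FL [0.5046 0.0349 0.0432]
```

```bash
cat >> h.py <<'E'
from scipy.spatial.transform import Rotation as Ro
def go(*wps):
    """waypoints (x,y,z,a): world TCP, tool y at yaw a from world y -> tool-frame shift (cm), turn (rad)"""
    s=env.read_state(); R=Ro.from_euler('xyz',s['ee_rot'],degrees=True)
    print('t %.2f'%s['t'],s['eef_pos'].round(4),s['ee_rot'].round(1),'F',s['force'].round(1))
    for x,y,z,a in wps:
        T=Ro.from_euler('xyz',[180,0,180+a],degrees=True)
        print((100*R.inv().apply(np.array([x,y,z])-s['eef_pos'])).round(2),(R.inv()*T).as_rotvec().round(3))
E
python3 -c "
from h import *
go((.48,.32,.25,0),(.455,-.088,.15,3.5))"
```

```text
t 0.10 [0.1423 0.6084 0.2917] [-179.9   -0.   166.8] F [ 0.3 -1.1 -0.2]
[-39.45 -20.39   4.19] [-0.001 -0.    -0.23 ]
[-46.31 -60.68  14.23] [-0.001 -0.    -0.291]
```

{"api": "drive_tool", "payload": {
  "moves": [
    [[-39.5, -20.4, 4.2], [0, 0, -0.23], 1],
    [[-39.5, -20.4, 4.2], [0, 0, -0.23], 1],
    [[-39.5, -20.4, 4.2], [0, 0, -0.23], 1],
    [[-39.5, -20.4, 4.2], [0, 0, -0.23], 1],
    [[-39.5, -20.4, 4.2], [0, 0, -0.23], 1],
    [[-39.5, -20.4, 4.2], [0, 0, -0.23], 1],
    [[-39.5, -20.4, 4.2], [0, 0, -0.23], 1],
    [[-39.5, -20.4, 4.2], [0, 0, -0.23], 1],
    [[-39.5, -20.4, 4.2], [0, 0, -0.23], 1],
    [[-39.5, -20.4, 4.2], [0, 0, -0.23], 1]
  ]
}}

```text
t: 0.93
eef_pos: [0.4582, 0.3384, 0.2529]
ee_rot: [-180.0, -0.0, -180.0]
force: [-0.5, 1.4, -0.4]
width: 0.0951
finger_force: 0.0
```

```bash
python3 -c "
from h import *
go((.455,-.09,.15,3.5),(.455,-.09,.09,3.5))"
```

```text
t 0.93 [0.4582 0.3384 0.2529] [-180.   -0. -180.] F [-0.5  1.4 -0.4]
[  0.32 -42.84  10.29] [-0.    -0.    -0.061]
[  0.32 -42.84  16.29] [-0.    -0.    -0.061]
```

{"api": "drive_tool", "payload": {
  "moves": [
    [[0.3, -42.8, 9.0], [0, 0, -0.061], 1],
    [[0.3, -42.8, 9.0], [0, 0, -0.061], 1],
    [[0.3, -42.8, 9.0], [0, 0, -0.061], 1],
    [[0.3, -42.8, 9.0], [0, 0, -0.061], 1],
    [[0.3, -42.8, 9.0], [0, 0, -0.061], 1],
    [[0.3, -42.8, 9.0], [0, 0, -0.061], 1],
    [[0.3, -42.8, 9.0], [0, 0, -0.061], 1],
    [[0.3, -42.8, 9.0], [0, 0, -0.061], 1],
    [[0.3, -42.8, 9.0], [0, 0, -0.061], 1],
    [[0.3, -42.8, 9.0], [0, 0, -0.061], 1]
  ]
}}

```text
t: 1.77
eef_pos: [0.4537, -0.0696, 0.167]
ee_rot: [180.0, 0.0, -176.5]
force: [0.8, 0.6, 0.5]
width: 0.0955
finger_force: 0.0
```

```bash
python3 -c "
from h import *
go((.455,-.087,.15,3.5),(.455,-.087,.09,3.5))"
```

```text
t 1.77 [ 0.4537 -0.0696  0.167 ] [ 180.     0.  -176.5] F [0.8 0.6 0.5]
[-0.02 -1.75  1.7 ] [0. 0. 0.]
[-0.02 -1.75  7.7 ] [0. 0. 0.]
```

{"api": "drive_tool", "payload": {
  "moves": [
    [[0, -0.5, 2], [0, 0, 0], 1],
    [[0, -0.5, 4], [0, 0, 0], 1],
    [[0, -0.5, 6], [0, 0, 0], 1],
    [[0, -0.5, 7], [0, 0, 0], 1],
    [[0, -0.5, 7.7], [0, 0, 0], 1],
    [[0, -0.5, 7.7], [0, 0, 0], 1],
    [[0, -0.5, 7.7], [0, 0, 0], 1],
    [[0, -0.5, 7.7], [0, 0, 0], 1],
    [[0, -0.5, 7.7], [0, 0, 0], 1],
    [[0, -0.5, 7.7], [0, 0, 0], 1]
  ]
}}

```text
t: 2.6
eef_pos: [0.4547, -0.0726, 0.091]
ee_rot: [-180.0, 0.1, -176.5]
force: [-0.4, 0.2, -0.1]
width: 0.0948
finger_force: 0.0
```

```bash
python3 -c "
from h import *
w=[]
# fork target: near-face centre offset 10+15 mm behind moulding axis; moulding centre end (.540,-.080), a=-20
for f in (0,.25,.5,.75,1):
    a=3.5-23.5*f; c=np.array([.500+.040*f,-.086+.006*f]); r=np.radians(a)
    yh=np.array([-np.sin(r),np.cos(r)]); xh=np.array([np.cos(r),np.sin(r)])
    p=c-xh*.025+yh*.012; w.append((*p,.09,a))
go(*w)"
```

```text
t 2.60 [ 0.4547 -0.0726  0.091 ] [-1.800e+02  1.000e-01 -1.765e+02] F [-0.4  0.2 -0.1]
[-1.94 -0.42  0.11] [-0.     0.001  0.   ]
[-3.08 -0.08  0.11] [-0.     0.001  0.103]
[-4.25  0.25  0.11] [-0.     0.001  0.205]
[-5.44  0.55  0.11] [-0.     0.001  0.308]
[-6.65  0.84  0.11] [-0.     0.001  0.41 ]
```

{"api": "drive_tool", "payload": {
  "moves": [
    [[-1, -0.2, 0.1], [0, 0, 0], 1],
    [[-1.9, -0.4, 0.1], [0, 0, 0], 1],
    [[-2.2, -0.3, 0.1], [0, 0, 0.03], 1],
    [[-2.5, -0.2, 0.1], [0, 0, 0.05], 1],
    [[-2.8, -0.1, 0.1], [0, 0, 0.08], 1],
    [[-3.1, -0.1, 0.1], [0, 0, 0.1], 1],
    [[-3.4, 0, 0.1], [0, 0, 0.13], 1],
    [[-3.7, 0.1, 0.1], [0, 0, 0.155], 1],
    [[-4.0, 0.2, 0.1], [0, 0, 0.18], 1],
    [[-4.25, 0.25, 0.1], [0, 0, 0.205], 1]
  ]
}}

```text
t: 3.43
eef_pos: [0.4973, -0.0675, 0.0894]
ee_rot: [180.0, 0.0, 171.7]
force: [-0.9, -0.0, -0.1]
width: 0.0949
finger_force: 0.3
```

```bash
python3 - <<'E'
from h import *
w=[]
for f in (.75,1):
    a=3.5-23.5*f; c=np.array([.500+.040*f,-.086+.006*f]); r=np.radians(a)
    yh=np.array([-np.sin(r),np.cos(r)]); xh=np.array([np.cos(r),np.sin(r)])
    p=c-xh*.025+yh*.012; w.append((*p,.09,a))
go(*w)
im=save('scene','s2'); save('top','t2')
a=im[130:280,120:400,::-1]; b=cv2.imread('pics/t2.png')[130:280,160:440]
cv2.imwrite('pics/c2.png',cv2.resize(np.vstack([a,b]),None,fx=2,fy=2,interpolation=cv2.INTER_CUBIC))
E
```

```text
t 3.43 [ 0.4973 -0.0675  0.0894] [180.    0.  171.7] F [-0.9 -0.  -0.1]
[-1.07  0.53 -0.06] [0.    0.    0.101]
[-2.2   1.06 -0.06] [0.    0.    0.204]
```

View pics/c2.png

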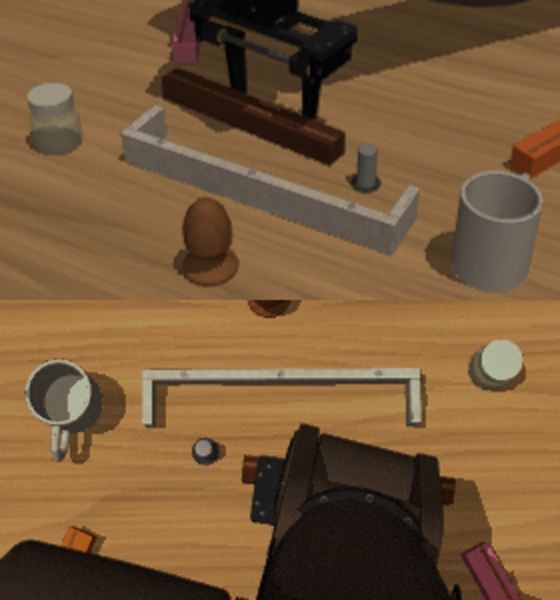

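The lower half (top view) shows both ends of the moulding beside the gripper, at about (250,468) and (447,490) in the crop. It is tilting left end first and both fingers are pushing. I'll continue.

{"api": "drive_tool", "payload": {
  "moves": [
    [[-0.25, 0.1, 0], [0, 0, 0.025], 1],
    [[-0.5, 0.2, 0], [0, 0, 0.05], 1],
    [[-0.75, 0.35, 0], [0, 0, 0.075], 1],
    [[-1.0, 0.5, 0], [0, 0, 0.1], 1],
    [[-1.3, 0.6, 0], [0, 0, 0.125], 1],
    [[-1.6, 0.75, 0], [0, 0, 0.15], 1],
    [[-1.9, 0.9, 0], [0, 0, 0.18], 1],
    [[-2.2, 1.05, 0], [0, 0, 0.205], 1],
    [[-2.2, 1.05, 0], [0, 0, 0.205], 1],
    [[-2.2, 1.05, 0], [0, 0, 0.205], 1]
  ]
}}

```text
t: 4.37
eef_pos: [0.5201, -0.0603, 0.0894]
ee_rot: [180.0, 0.0, 160.1]
force: [0.2, -0.1, -0.4]
width: 0.0953
finger_force: 0.0
```

```bash
python3 - <<'E'
from h import *
go((.44,-.10,.09,-20),(.44,-.10,.16,-20),(.47,-.25,.16,-20),(.47,-.25,.09,-20))
E
```

```text
t 4.37 [ 0.5201 -0.0603  0.0894] [180.    0.  160.1] F [ 0.2 -0.1 -0.4]
[ 6.18 -6.46 -0.07] [0.    0.    0.002]
[ 6.18 -6.46 -7.07] [0.    0.    0.002]
[ -1.75 -19.54  -7.07] [0.    0.    0.002]
[ -1.75 -19.54  -0.07] [0.    0.    0.002]
```

{"api": "drive_tool", "payload": {
  "moves": [
    [[2, 0, 0], [0, 0, 0], 1],
    [[2, 0, -3], [0, 0, 0], 1],
    [[2, 0, -7], [0, 0, 0], -1],
    [[1, -4, -8], [0, 0, 0], -1],
    [[0, -8, -8], [0, 0, 0], -1],
    [[-1, -12, -8], [0, 0, 0], -1],
    [[-1.6, -16, -8], [0, 0, 0], -1],
    [[-1.6, -20, -8], [0, 0, 0], -1],
    [[-1.6, -23, -8], [0, 0, 0], -1],
    [[-1.6, -25, -8], [0, 0, 0], -1]
  ]
}}

```text
t: 5.2
eef_pos: [0.4482, -0.3034, 0.1694]
ee_rot: [-180.0, 0.0, 160.0]
force: [-0.1, 0.3, 0.5]
width: 0.0471
finger_force: 0.0
```

```bash
cat >> h.py <<'E'
def mould():
    im=eyes.get_image('top').astype(int); hsv=cv2.cvtColor(im.astype(np.uint8),cv2.COLOR_RGB2HSV)
    m=((im[:,:,0]<110)&(im[:,:,0]-im[:,:,2]>20)&(im[:,:,0]>1.9*im[:,:,1])).astype(np.uint8)
    m[:150]=0;m[290:]=0;m[:,:215]=0;m[:,420:]=0
    m=cv2.morphologyEx(m,cv2.MORPH_CLOSE,np.ones((5,5)))
    n,l,st,_=cv2.connectedComponentsWithStats(m); k=1+np.argmax(st[1:,4])
    q=np.argwhere(l==k)[:,::-1].astype(np.float32); b=cv2.boxPoints(cv2.minAreaRect(q))
    w=np.array([ray('top',u,v,.022)[:2] for u,v in b]); c=w.mean(0)
    e=sorted([(np.linalg.norm(w[i]-w[(i+1)%4]),i) for i in range(4)])
    i=e[0][1]; A=(w[i]+w[(i+1)%4])/2; B=(w[(i+2)%4]+w[(i+3)%4])/2
    if A[1]<B[1]: A,B=B,A
    d=A-B; print('mould c',c.round(4),'a %.1f'%np.degrees(np.arctan2(-d[0],d[1])),'L',A.round(4),'R',B.round(4),'len',np.linalg.norm(d).round(3),'w',e[0][0].round(3))
    o=im.astype(np.uint8)[:,:,::-1].copy(); cv2.polylines(o,[b.astype(int)],True,(0,255,0),1); return o
E
python3 - <<'E'
from h import *
o=mould(); cv2.imwrite('pics/c3.png',cv2.resize(o[130:290,180:440],None,fx=3,fy=3))
go((.47,-.25,.09,-20))
E
```

```text
mould c [ 0.5409 -0.0814] a -18.6 L [0.5791 0.0317] R [ 0.5028 -0.1945] len 0.239 w 0.03
t 5.25 [ 0.4479 -0.3053  0.1694] [-180.     0.   159.9] F [-0.5 -2.4 -0.2]
[-0.17  5.96  7.93] [-0.001  0.001 -0.001]
```

View pics/c3.png

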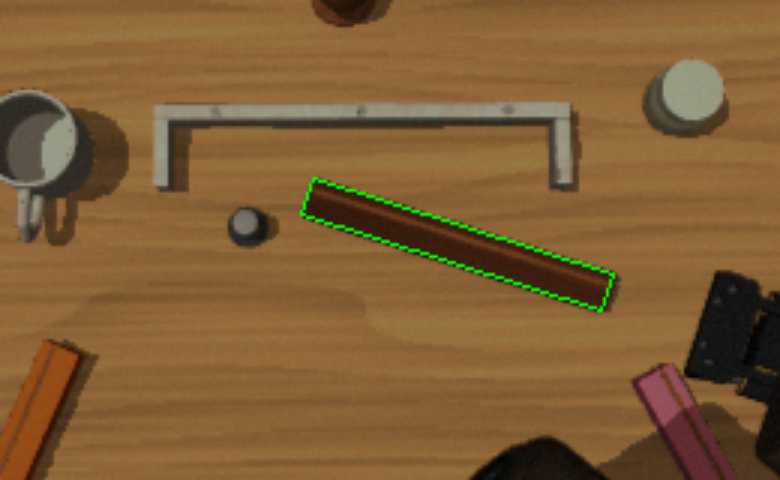

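The outline fits the moulding. Its left end is just right of the post at crop (308,198), and its right end is at (608,292). The pink bar's tip at (665,368) is clear of the pushing spot. Next I'll push along the bar's axis from the right end face.

```bash
python3 - <<'E'
from h import *
R=np.array([.5028,-.1945]);r=np.radians(18.6);y=np.array([np.sin(r),np.cos(r)])
d=np.array([np.sin(np.radians(20)),np.cos(np.radians(20))])
p=R-y*.024; q=R-y*.012
go((*p,.12,-18.6),(*p,.09,-18.6),(*q,.09,-18.6),(*(q+d*.04),.09,-18.6),(*(q+d*.085),.09,-18.6))
E
```

```text
t 5.25 [ 0.4479 -0.3053  0.1694] [-180.     0.   159.9] F [-0.5 -2.4 -0.2]
[-1.41  9.9   4.93] [-0.001  0.001 -0.026]
[-1.41  9.9   7.93] [-0.001  0.001 -0.026]
[-1.38 11.1   7.93] [-0.001  0.001 -0.026]
[-1.37 15.1   7.92] [-0.001  0.001 -0.026]
[-1.37 19.6   7.92] [-0.001  0.001 -0.026]
```

{"api": "drive_tool", "payload": {
  "moves": [
    [[-0.7, 3, 0], [0, 0, -0.026], -1],
    [[-1.4, 6, 1], [0, 0, -0.026], -1],
    [[-1.4, 8, 2], [0, 0, -0.026], -1],
    [[-1.4, 9.7, 3], [0, 0, -0.026], -1],
    [[-1.4, 9.7, 5], [0, 0, -0.026], -1],
    [[-1.4, 9.7, 6.5], [0, 0, -0.026], -1],
    [[-1.4, 9.7, 7.9], [0, 0, -0.026], -1],
    [[-1.4, 9.7, 7.9], [0, 0, -0.026], -1],
    [[-1.4, 9.7, 7.9], [0, 0, -0.026], -1],
    [[-1.4, 9.7, 7.9], [0, 0, -0.026], -1]
  ]
}}

```text
t: 6.08
eef_pos: [0.4961, -0.2144, 0.091]
ee_rot: [-180.0, 0.0, 161.5]
force: [-0.2, 0.4, 0.0]
width: 0.0002
finger_force: 0.0
```

```bash
python3 - <<'E'
from h import *
R=np.array([.5028,-.1945]);r=np.radians(18.6);y=np.array([np.sin(r),np.cos(r)])
d=np.array([np.sin(np.radians(20)),np.cos(np.radians(20))])
q=R-y*.012
go((*q,.09,-18.6),(*(q+d*.04),.09,-18.6),(*(q+d*.085),.09,-18.6))
print(env.read_state()['width'])
E
```

```text
t 6.08 [ 0.4961 -0.2144  0.091 ] [-180.     0.   161.5] F [-0.2  0.4  0. ]
[-0.   0.9  0.1] [-0.     0.001  0.002]
[-0.11  4.9   0.1 ] [-0.     0.001  0.002]
[-0.23  9.4   0.1 ] [-0.     0.001  0.002]
0.0001563406211839821
```

{"api": "drive_tool", "payload": {
  "moves": [
    [[0, 0.5, 0.1], [0, 0, 0], -1],
    [[0, 1.0, 0.1], [0, 0, 0], -1],
    [[0, 1.5, 0.1], [0, 0, 0], -1],
    [[0, 2.0, 0.1], [0, 0, 0], -1],
    [[-0.1, 2.5, 0.1], [0, 0, 0], -1],
    [[-0.1, 3.0, 0.1], [0, 0, 0], -1],
    [[-0.1, 3.5, 0.1], [0, 0, 0], -1],
    [[-0.1, 4.0, 0.1], [0, 0, 0], -1],
    [[-0.1, 4.5, 0.1], [0, 0, 0], -1],
    [[-0.1, 5.0, 0.1], [0, 0, 0], -1]
  ]
}}

```text
t: 6.92
eef_pos: [0.5129, -0.1667, 0.0894]
ee_rot: [180.0, -0.0, 161.5]
force: [-0.5, -1.2, 1.6]
width: 0.0002
finger_force: 0.7
```

```bash
python3 - <<'E'
from h import *
go((.5028,-.1945,.09,-18.6))
im=save('scene','s4'); a=im[120:300,140:440,::-1]; o=mould()
cv2.imwrite('pics/c4.png',cv2.resize(np.vstack([a,o[130:280,160:460]]),None,fx=1.8,fy=1.8,interpolation=cv2.INTER_CUBIC))
E
```

```text
t 6.92 [ 0.5129 -0.1667  0.0894] [180.   -0.  161.5] F [-0.5 -1.2  1.6]
[ 0.07 -2.95 -0.06] [ 0.    -0.     0.002]
mould c [ 0.5659 -0.0082] a -18.5 L [0.5917 0.0693] R [ 0.54   -0.0857] len 0.163 w 0.029
```

View pics/c4.png

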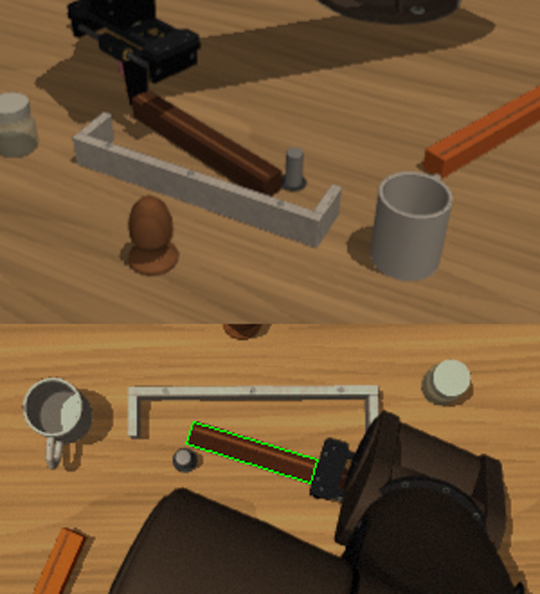

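The left end, at crop (195,433) in the lower view, is passing behind the post at (184,460), and the angle is holding at -18.5°. I'll keep pushing.

{"api": "drive_tool", "payload": {
  "moves": [
    [[0, 0.5, 0], [0, 0, 0], -1],
    [[0, 1.0, 0], [0, 0, 0], -1],
    [[0, 1.5, 0], [0, 0, 0], -1],
    [[0, 2.0, 0], [0, 0, 0], -1],
    [[0, 2.5, 0], [0, 0, 0], -1],
    [[0, 3.0, 0], [0, 0, 0], -1],
    [[0, 3.5, 0], [0, 0, 0], -1],
    [[0, 4.0, 0], [0, 0, 0], -1],
    [[0, 4.4, 0], [0, 0, 0], -1],
    [[0, 4.7, 0], [0, 0, 0], -1]
  ]
}}

```text
t: 7.85
eef_pos: [0.5278, -0.1221, 0.0894]
ee_rot: [180.0, 0.0, 161.5]
force: [-0.7, -1.1, 0.7]
width: 0.0005
finger_force: 0.3
```

```bash
python3 - <<'E'
from h import *
mould()
go((.50,-.20,.09,-18.6),(.50,-.20,.16,-18.6))
E
```

```text
mould c [0.5818 0.0382] a -18.7 L [0.6072 0.1131] R [ 0.5565 -0.0367] len 0.158 w 0.029
t 7.90 [ 0.5279 -0.1219  0.0894] [180.    0.  161.5] F [0.4 0.3 0.4]
[ 0.17 -8.29 -0.06] [0.    0.    0.002]
[ 0.17 -8.29 -7.06] [0.    0.    0.002]
```

```bash
python3 - <<'E'
from h import *
w=[(.518,-.15,.09,-18.6),(.50,-.15,.15,-18.6)]
def F(c,a,s,g=0):
    r=np.radians(a);yh=np.array([-np.sin(r),np.cos(r)]);xh=np.array([np.cos(r),np.sin(r)])
    return np.array(c)-xh*(.025+g)+yh*s
p=F((.569,0),-18.6,-.04,.015); w+=[(*p,.15,-18.6),(*p,.09,-18.6)]
for z in w: print(np.round(z,4))
go(*w)
E
```

```text
[  0.518  -0.15    0.09  -18.6  ]
[  0.5   -0.15   0.15 -18.6 ]
[  0.5183  -0.0252   0.15   -18.6   ]
[  0.5183  -0.0252   0.09   -18.6   ]
t 7.90 [ 0.5279 -0.1219  0.0894] [180.    0.  161.5] F [0.4 0.3 0.4]
[ 0.05 -2.98 -0.06] [0.    0.    0.002]
[ 1.75 -3.55 -6.06] [0.    0.    0.002]
[ 3.97  8.87 -6.06] [0.    0.    0.002]
[ 3.97  8.87 -0.06] [0.    0.    0.002]
```

{"api": "drive_tool", "payload": {
  "moves": [
    [[0, -1.5, 0], [0, 0, 0], -1],
    [[0, -2, 0], [0, 0, 0], -1],
    [[0.5, -2, -3], [0, 0, 0], 1],
    [[1, -2, -6], [0, 0, 0], 1],
    [[2, 0, -6], [0, 0, 0], 1],
    [[3, 3, -6], [0, 0, 0], 1],
    [[4, 6, -6], [0, 0, 0], 1],
    [[4, 8.8, -6], [0, 0, 0], 1],
    [[4, 8.8, -6], [0, 0, 0], 1],
    [[4, 8.8, -6], [0, 0, 0], 1]
  ]
}}

```text
t: 8.73
eef_pos: [0.5178, -0.0256, 0.1495]
ee_rot: [180.0, 0.0, 161.6]
force: [0.4, 0.1, -0.8]
width: 0.0484
finger_force: 0.0
```

{"api": "drive_tool", "payload": {
  "moves": [
    [[0, 0, 0], [0, 0, 0], 1],
    [[0, 0, 0], [0, 0, 0], 1],
    [[0, 0, 0], [0, 0, 0], 1],
    [[0, 0, 0], [0, 0, 0], 1],
    [[0, 0, 1], [0, 0, 0], 1],
    [[0, 0, 2.5], [0, 0, 0], 1],
    [[0, 0, 4], [0, 0, 0], 1],
    [[0, 0, 5.2], [0, 0, 0], 1],
    [[0, 0, 6], [0, 0, 0], 1],
    [[0, 0, 6], [0, 0, 0], 1]
  ]
}}

```text
t: 9.57
eef_pos: [0.517, -0.0267, 0.0876]
ee_rot: [-180.0, -0.2, 161.5]
force: [-0.3, 0.2, -0.2]
width: 0.095
finger_force: 0.0
```

```bash
python3 - <<'E'
from h import *
def F(c,a,s,g=0):
    r=np.radians(a);yh=np.array([-np.sin(r),np.cos(r)]);xh=np.array([np.cos(r),np.sin(r)])
    return np.array(c)-xh*(.025+g)+yh*s
w=[]
for f in (0,.25,.5,.75,.9,1):
    a=-18.6+18*f; c=np.array([.569+.0525*f,.002*f]); w.append((*F(c,a,-.04),.09,a)); print(np.round(w[-1],4))
go(*w)
im=save('scene','s5');cv2.imwrite('pics/c5.png',cv2.resize(im[120:300,140:440,::-1],None,fx=2.5,fy=2.5,interpolation=cv2.INTER_CUBIC))
E
```

```text
[  0.5325  -0.0299   0.09   -18.6   ]
[  0.5481  -0.0322   0.09   -14.1   ]
[ 0.5639 -0.0343  0.09   -9.6   ]
[ 0.5799 -0.0361  0.09   -5.1   ]
[ 0.5896 -0.0371  0.09   -2.4   ]
[ 0.5961 -0.0377  0.09   -0.6   ]
t 9.57 [ 0.517  -0.0267  0.0876] [-180.    -0.2  161.5] F [-0.3  0.2 -0.2]
[-1.58  0.18 -0.24] [-0.    -0.003  0.001]
[-3.13  0.46 -0.25] [-0.    -0.003 -0.077]
[-4.69  0.77 -0.25] [-0.    -0.003 -0.156]
[-6.26  1.1  -0.26] [ 0.    -0.003 -0.234]
[-7.21  1.31 -0.26] [ 0.    -0.003 -0.281]
[-7.85  1.46 -0.26] [ 0.    -0.003 -0.313]
```

View pics/c5.png

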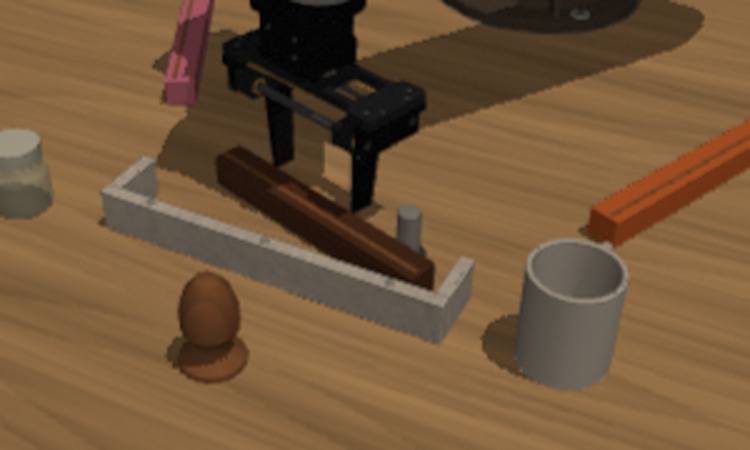

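The left end, at crop (415,270), is behind the post at (408,230) and inside the bay. Both fingers stand behind the near face. Now I'll swing the right end in.

{"api": "drive_tool", "payload": {
  "moves": [
    [[-0.8, 0.1, -0.2], [0, 0, 0], 1],
    [[-1.5, 0.2, -0.2], [0, 0, 0], 1],
    [[-1.9, 0.2, -0.2], [0, 0, -0.015], 1],
    [[-2.3, 0.3, -0.2], [0, 0, -0.035], 1],
    [[-2.7, 0.4, -0.2], [0, 0, -0.055], 1],
    [[-3.1, 0.5, -0.2], [0, 0, -0.077], 1],
    [[-3.5, 0.5, -0.2], [0, 0, -0.095], 1],
    [[-3.9, 0.6, -0.2], [0, 0, -0.115], 1],
    [[-4.3, 0.7, -0.2], [0, 0, -0.135], 1],
    [[-4.7, 0.8, -0.2], [0, 0, -0.156], 1]
  ]
}}

```text
t: 10.45
eef_pos: [0.5651, -0.0339, 0.0914]
ee_rot: [180.0, -0.0, 170.6]
force: [-0.4, 0.4, 0.8]
width: 0.0951
finger_force: 0.4
```

```bash
python3 - <<'E'
from h import *
go((.5799,-.0361,.09,-5.1),(.5896,-.0371,.09,-2.4),(.5961,-.0377,.09,-.6))
im=save('scene','s6');cv2.imwrite('pics/c6.png',cv2.resize(im[120:300,140:440,::-1],None,fx=2.5,fy=2.5,interpolation=cv2.INTER_CUBIC))
E
```

```text
t 10.45 [ 0.5651 -0.0339  0.0914] [180.   -0.  170.6] F [-0.4  0.4  0.8]
[-1.49  0.02  0.14] [ 0.    -0.    -0.076]
[-2.47  0.08  0.14] [ 0.    -0.    -0.123]
[-3.12  0.13  0.14] [ 0.    -0.    -0.154]
```

View pics/c6.png

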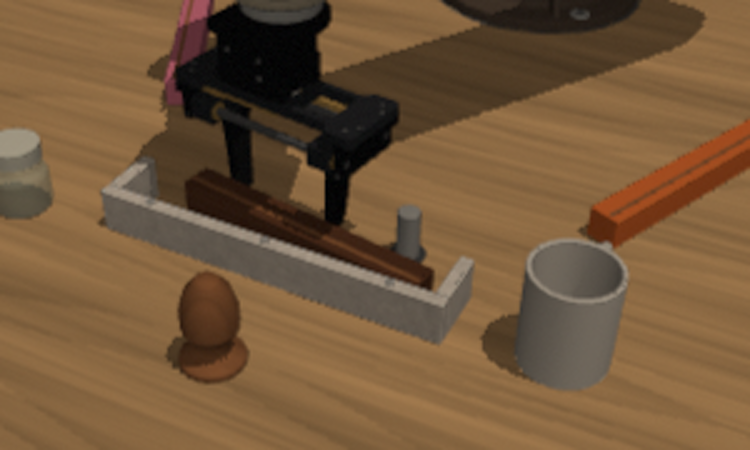

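The right end, at crop (200,190), is swinging in with room to clear the right end board at (150,175), and the left end at (430,275) stays behind the post. I'll continue to flush.

{"api": "drive_tool", "payload": {
  "moves": [
    [[-0.4, 0, 0.1], [0, 0, -0.02], 1],
    [[-0.8, 0, 0.1], [0, 0, -0.04], 1],
    [[-1.2, 0, 0.1], [0, 0, -0.06], 1],
    [[-1.5, 0, 0.1], [0, 0, -0.076], 1],
    [[-1.9, 0, 0.1], [0, 0, -0.095], 1],
    [[-2.2, 0.1, 0.1], [0, 0, -0.11], 1],
    [[-2.5, 0.1, 0.1], [0, 0, -0.124], 1],
    [[-2.7, 0.1, 0.1], [0, 0, -0.135], 1],
    [[-2.9, 0.1, 0.1], [0, 0, -0.145], 1],
    [[-3.0, 0.1, 0.1], [0, 0, -0.154], 1]
  ]
}}

```text
t: 11.33
eef_pos: [0.5947, -0.0379, 0.0904]
ee_rot: [180.0, 0.0, 179.3]
force: [-1.0, -0.9, 0.8]
width: 0.0953
finger_force: 0.3
```

{"api": "drive_tool", "payload": {
  "moves": [
    [[-0.05, 0, 0], [0, 0, 0], 1],
    [[-0.1, 0, 0], [0, 0, 0], 1],
    [[-0.15, 0, 0], [0, 0, 0], 1],
    [[-0.2, 0, 0], [0, 0, 0], 1],
    [[-0.2, 0, 0], [0, 0, 0], 1],
    [[-0.2, 0, 0], [0, 0, 0], 1],
    [[-0.2, 0, 0], [0, 0, 0], 1],
    [[-0.2, 0, 0], [0, 0, 0], 1],
    [[-0.2, 0, 0], [0, 0, 0], 1],
    [[-0.2, 0, 0], [0, 0, 0], 1]
  ]
}}

```text
t: 12.17
eef_pos: [0.5958, -0.0378, 0.0904]
ee_rot: [180.0, -0.1, 179.3]
force: [-5.4, -1.6, 3.4]
width: 0.095
finger_force: 2.6
```

{"api": "drive_tool", "payload": {
  "moves": [
    [[-0.05, 0, 0], [0, 0, 0], 1],
    [[-0.1, 0, 0], [0, 0, 0], 1],
    [[-0.15, 0, 0], [0, 0, 0], 1],
    [[-0.2, 0, 0], [0, 0, 0], 1],
    [[-0.2, 0, 0], [0, 0, 0], 1],
    [[-0.2, 0, 0], [0, 0, 0], 1],
    [[-0.2, 0, 0], [0, 0, 0], 1],
    [[-0.2, 0, 0], [0, 0, 0], 1],
    [[-0.2, 0, 0], [0, 0, 0], 1],
    [[-0.2, 0, 0], [0, 0, 0], 1]
  ]
}}

```text
t: 13.0
eef_pos: [0.5962, -0.0378, 0.0903]
ee_rot: [180.0, -0.3, 179.3]
force: [-13.9, -2.3, 9.6]
width: 0.0949
finger_force: 7.2
```

```bash
python3 -c "
from h import *
s=env.read_state();print(s['force'],s['wrist_torque'])"
```

```text
[-13.91459757  -2.25112415   9.59947663] [-0.19645628  2.39737387  0.14873245]
```

{"api": "drive_tool", "payload": {
  "moves": [
    [[0.5, 0, 0], [0, 0, 0], 1],
    [[1.5, 0, 0], [0, 0, 0], 1],
    [[3, 0, 0], [0, 0, 0], 1],
    [[4.5, 0, -3], [0, 0, 0], 1],
    [[6, 0, -6], [0, 0, 0], 1],
    [[8, 0, -9], [0, 0, 0], 1],
    [[10, -3, -11], [0, 0, 0], 1],
    [[12, -7, -12], [0, 0, 0], 1],
    [[13, -11, -12], [0, 0, 0], 1],
    [[13, -15, -12], [0, 0, 0], 1]
  ]
}}

```text
t: 13.83
eef_pos: [0.4651, -0.1854, 0.2117]
ee_rot: [-180.0, 0.1, 179.3]
force: [1.3, 0.5, 0.7]
width: 0.095
finger_force: 0.0
```

{"api": "drive_tool", "payload": {
  "moves": [
    [[0, -4, 0], [0, 0, 0], 1],
    [[0, -8, 0], [0, 0, 0], 1],
    [[0, -12, 0], [0, 0, 0], 1],
    [[0, -16, 0], [0, 0, 0], 1],
    [[0, -18, 0], [0, 0, 0], 1],
    [[0, -18, 0], [0, 0, 0], 1],
    [[0, -18, 0], [0, 0, 0], 1],
    [[0, -18, 0], [0, 0, 0], 1],
    [[0, -18, 0], [0, 0, 0], 1],
    [[0, -18, 0], [0, 0, 0], 1]
  ]
}}

```text
t: 14.67
eef_pos: [0.4646, -0.3633, 0.2106]
ee_rot: [180.0, 0.0, 179.3]
force: [0.0, 0.5, 0.2]
width: 0.0951
finger_force: 0.0
```

```bash
python3 - <<'E'
from h import *
o=mould(); im=save('scene','s7'); save('top','t7')
t=cv2.imread('pics/t7.png')
a=cv2.resize(im[150:270,150:390,::-1],(720,270)) ; b=cv2.resize(t[140:230,170:430],(720,250),interpolation=cv2.INTER_CUBIC)
cv2.imwrite('pics/c7.png',np.vstack([a,b]))
go((.45,-.3,.2,0))
E
```

```text
mould c [6.206e-01 1.000e-04] a -0.3 L [0.6213 0.1191] R [ 0.62   -0.1189] len 0.238 w 0.032
t 14.82 [ 0.4646 -0.3638  0.2106] [-180.     0.   179.3] F [-0.1  0.4  0.3]
[1.53 6.36 1.06] [-0.     0.    -0.012]
```

View pics/c7.png

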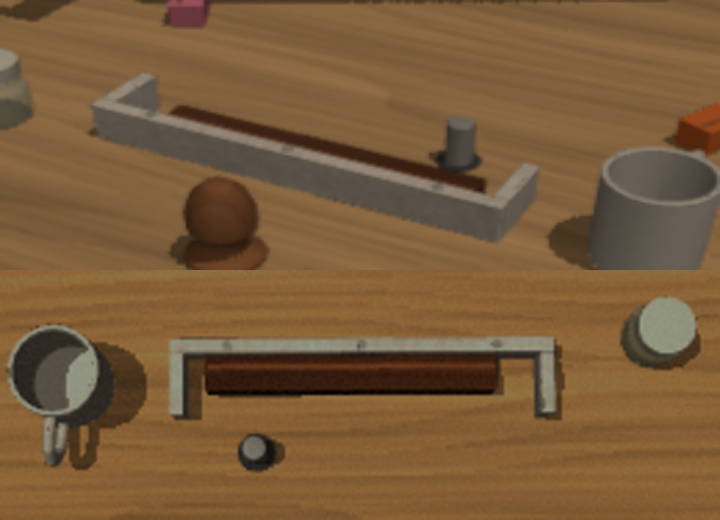

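The moulding lies flat along the back board (lower view, ends at (207,372) and (496,372)). The mug, jar and egg have not moved, and the arm is clear. I'll hand it in.

```bash
python3 -c "
from bench import env
print(env.close_job())"
```

```text
the job is handed in; nothing more can be done
None
```

The moulding lies flat along the bay's back board with both ends home, left end in behind the post first, and the job was handed in at about 15 s with the mug, jar and egg untouched.

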